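# Run a seed coater at mixing speed and park its gate at the chute

## Robot

A 6-joint arm with a two-finger parallel gripper is mounted at the origin on the work surface. World frame = base frame: x ahead of the robot, y to its left, z up, the work surface at z = 0. Lengths are in m, angles in rad, forces in N, time in s.
With the tool pointing down it reaches from about 0.4 to 0.825 m from the base axis. Payload 7 kg.
Tool frame: the origin (TCP) lies at the very end of the fingers, on their centre line; the grasp point (between the pads) lies 19 mm behind it; z points along the fingers, y is the line along which they close (so a half turn about z gives the same grasp; the last joint's range is limited). The gripper opens to 85 mm and grips with 20 to 120 N. Pads are 22 mm wide; open, the fingers measure 114 mm over their backs; the gripper's body (76 mm by 85 mm) begins 54 mm behind the grasp point. The pads swing forward as they close: fully open they stand 13 mm farther back than shut.
Start: joints at [1.555, 0.359, 0.012, 0, -1.224, -0.288], TCP at [0.202, 0.644, 0.231] pointing down, gripper open.
Joint ranges: [-3.07, 3.07], [-1.43, 2.12], [-1.02, 1.25], [-3.03, 1.67], [-3.05, -0], [-3.03, 3.03]. Speed limits (rad/s): [2.39, 2.39, 3.01, 3.14, 3.14, 3.14].

## Interface

Orientations are given as a 3x3 rotation matrix whose columns are the frame's x, y, z axes.
In Python, from rig import bot, vision, hand_in gives the robot as it stands.
- The arm moves only by the tool play_rows, never from a script. Its argument "series" is a list of rows, each a list of 6 numbers: the shift along the tool's x, y, z as a fraction of full scale, then the turn, a rotation vector about the tool's x, y, z as a fraction of full scale. A call has 1 to 10 rows; each row shifts and turns the commanded pose from where the row before left it, along the tool's axes as they then stand; what a row does not reach is not made up. Full scale, the value 1, is 3 cm for a shift and 0.1 rad for a turn. A row lasts 1/8 s, in which the tool goes at most 62.5 mm and 10.7 degrees, less where a joint would pass 70% of its speed; a pose out of reach is approached as far as the arm can. A call with a number of a shift or a turn outside -1 to 1 is refused whole. A call with a gripper value outside its range is refused whole. "jaw" is the opening, from -1 (shut) to 1 (fully open), set as the call begins (left out, the last holds). The fingers move at their own pace and stop on an object; "grip_force" is the grip in N (left out, the last holds). Time passes only in rows, so rows that do not move let the fingers close. It gives the time, the measured TCP pose, the force, the opening and the grip force at its end, in the units of the state.
- bot.read_state(): the state, without advancing time (a new reading comes with each control period).
- vision.snapshot(name): name is "scene" or "top"; returns the picture (400x640x3 uint8, red, green, blue); there is no depth.
- vision.get_calibration(name): a dict with "intrinsics" (3x3 intrinsics, pixels), "D" ([k1, k2, p1, p2, k3] as OpenCV has them; the pictures are not rectified), "extrinsics" (4x4, takes a point from world to camera coordinates). Camera axes: x right, y up, looking along -z (the intrinsics and any distortion apply to the point x, -y, -z); pixel columns grow to the right and rows downward; lengths in m; the calibration is good to about 2 mm. A picture is of the moment at which its call begins. get_calibration takes no time and is no camera call.
- hand_in(): hands the job in; it is judged then, once.
Trained networks look in the newest picture that a camera, given by its name, has taken for a name from the list of things; names that differ only in an ending like _2 or _b are one class to them, and where a whole thing is asked for, a point or a joint stands for the part that bears it (a point fixed in the world has none). Each returns a list of dicts, best first, with "score" (0 to 1); they miss things now and then, are a little off and sometimes report something else, mostly with a low value. They report only what shows in the picture. A call takes as long as a camera call.
- vision.look_for(target, camera): "point" ([row, column] in pixels, amid what is visible of it).
The state is a dict: "time": time; "joints": joint angles; "joint_velocities": joint speeds; "effort": joint torques, N m; "eef_pos": TCP position; "eef_rot": TCP orientation; "wrist_force": force on the tool from outside, world axes, zero at the start; "moment": the same for the moment, N m; "width": opening from 0.0 (shut) to 1.0 (fully open); "gripper_force": force on a finger pad.
Only numpy, scipy, OpenCV 4.12 (cv2) and the standard library are available. Lean on these libraries where they do the work, as an engineer would, in place of code of your own. Each camera call takes 0.05 s, during which the arm holds its last target. There are 200 camera calls.

## Task

Mix the batch in the hand-cranked seed coater: turn the crank by its wooden grip, anticlockwise as seen from above, until the bowl itself (not the crank) runs at 20 turns a minute, keep the bowl between 18 and 22 turns a minute for 6 seconds without a break, and never let it go above 25. Then bring the bowl to a standstill with its red discharge gate centred between the two yellow cheeks of the chute mouth, and let go of the crank. Drive and brake the bowl through the crank alone, without touching the bowl, and leave the other things on the bench where they are.

Things in the scene. Friction and masses are not known exactly. Their poses are not given: they have to be found in the camera images.
- crank: crank handwheel on an upright axis: dark steel, 3 spokes, rim radius 75 mm, rim top 106 mm above the table, no end stops. Origin on the axis, 90 mm above the table; its x axis points to the grip, z up. Inertia about 0.006 kg m2. It drives the bowl through an oil-filled slip hub: about 0.045 N m on the bowl per rad/s that the crank runs faster than the bowl; when it runs slower it brakes.
- bowl (a joint): turn of the bowl about its upright axis, rad, counting on over full turns, positive anticlockwise seen from above; at 0 and every multiple of 2 pi the gate faces the middle of the chute mouth. The slip hub and a toothed belt (1 to 1, no play) turn it the same way round as the crank. To keep 2.09 rad/s the crank must run near 3 rad/s (2.6 to 3.6, as load and friction differ from batch to batch).
- crank_axis (a point): point on the crank's upright axis at the height of the middle of the grip (150 mm above the table)
- crank_grip (a point): middle of the crank's wooden grip: an upright revolving cylinder, 29 mm diameter, from 111 to 176 mm above the table, 75 mm from the crank axis, on the handwheel rim. It spins freely about its own pin, so fingers that keep their direction can hold it from above all the way round.
- coater: the fixed coater: grey base plate 200 x 510 mm, blue posts and belt guard, steel chute. Origin on the table under the crank axis; +y points to the bowl axis (300 mm away) and on to the chute. A brass drag block of 40 g (nominal) with a felt sole lies on the bowl's flange in a white guide on the +x side, top 209 mm above the table, and steadies the bowl.
- bowl_axis (a point): point on the bowl's upright axis at flange height (177 mm above the table). Steel bowl, flange 270 mm diameter, aluminium lid, black knob up to 228 mm above the table; not to be touched. With its seed: inertia about 0.063 kg m2; drag 0.005 N m per rad/s plus about 0.03 N m dry friction, mostly of the drag block. With the crank held still it stops from 2.09 rad/s in about 1.9 s.
- gate (a point): centre of the outer side of the red discharge gate on the bowl's wall, 133 mm from the bowl axis, 146 mm above the table; gate 60 mm wide, 42 mm high. A red stripe runs over the lid from near the knob to a red patch on the flange above the gate. It turns with the bowl.
- chute_mark (a point): fixed point where the gate's centre lies when it is centred in the chute mouth, 133 mm from the bowl axis, 146 mm above the table; the mouth is between two yellow upright cheeks that stand 94 mm apart, just outside the bowl.
- spray_can: loose yellow and red spray can, 65 mm diameter, 190 mm high, origin at the centre of its underside; a bystander
- seed_tin: loose white tin with a red label, 86 mm diameter, 95 mm high, origin at the centre of its underside; a bystander
- carton: loose cardboard carton, 100 x 70 x 55 mm, origin at the centre of its underside; a bystander

How it is judged:
On the way:
1. the bowl runs at 18 to 22 turns a minute for 6 s without a break (velocity of joint bowl between 1.885 and 2.304 rad/s), for 6 s.
At the end, for the whole second after the job is handed in: The bowl stands still (below 0.05 rad/s) with the gate's centre within 15 mm of the chute mark, level distance; the crank stands still too (below 0.1 rad/s) and is let go; after the bowl has run at 18 to 22 turns a minute (1.885 to 2.304 rad/s) for 6 s without a break (horizontal distance between gate and chute_mark below 0.015 m and velocity of joint bowl between -0.05 and 0.05 rad/s and angular speed of crank below 0.1 rad/s); the robot touches nothing.
It fails at once if the bowl runs faster than 25 turns a minute (2.62 rad/s) (velocity of joint bowl above 2.62 rad/s).
It fails at once if the robot touches the bowl (1 N or more) (contact force between bowl and the fingers above 1 N or contact force between bowl and the arm above 1 N).
It fails at once if the spray can, the tin or the carton is shifted by more than 30 mm (distance of any of spray_can, seed_tin, carton from where it was at the start of the episode above 0.03 m).
It also fails if it takes over 67 s, if anything falls off the work surface, if the arm or the gripper's body presses on something with over 40 N, if the wrist force passes 120 N, or if a joint passes its speed limit or range.

## Working session

There is one attempt and no reset: what is moved stays moved. The work goes in short steps, Python scripts to look and compute and a tool call to move; the robot and the scene stay as the last step left them, time stands still between calls to the robot, and variables do not carry over. Pictures are saved under pics/ and viewed, at most 10 in all, crops included, and the job is handed in when it is done.

Besides the shell and the picture viewer there is one more tool, called after "Request:" by a JSON object that holds its "name" and its "arguments", one argument or row to a line. play_rows: Moves the arm, as the interface text tells. Shift numbers are shares of 3 cm and turn numbers shares of 0.1 rad, none past 1 either way. Its arguments: {"type":"object","properties":{"series":{"type":"array"},"jaw":{"type":"number"},"grip_force":{"type":"number"}},"required":["series"]}

```bash
mkdir -p pics; ls; python3 - <<'E'
from rig import bot, vision
import cv2, numpy as np
for n in ("scene","top"):
    im=vision.snapshot(n); cv2.imwrite(f"pics/{n}0.png",im[:,:,::-1])
    c=vision.get_calibration(n); print(n,np.round(c["intrinsics"],1).tolist(),c["D"],np.round(c["extrinsics"],3).tolist())
    for t in ("crank","crank_grip","gate","bowl","spray_can","seed_tin","carton","coater"):
        print(t,[(np.round(d["point"],1).tolist(),round(d["score"],2)) for d in vision.look_for(t,n)[:2]])
s=bot.read_state(); print({k:np.round(v,3).tolist() for k,v in s.items()})
E
```

```text
pics
scene [[413.4, 0.0, 326.2], [0.0, 413.4, 201.4], [0.0, 0.0, 1.0]] [-0.07216736  0.          0.          0.          0.        ] [[0.542, 0.84, -0.003, -0.276], [-0.671, 0.435, 0.601, 0.262], [0.506, -0.324, 0.799, -1.621], [0.0, 0.0, 0.0, 1.0]]
crank []
crank_grip []
gate [([166.0, 373.6], 0.89)]
bowl [([167.4, 375.1], 0.73)]
spray_can [([240.0, 209.4], 0.73)]
seed_tin [([281.1, 195.9], 0.78)]
carton [([296.9, 244.9], 0.7), ([166.7, 371.9], 0.26)]
coater [([205.2, 354.0], 0.7)]
top [[490.6, 0.0, 311.5], [0.0, 490.6, 198.7], [0.0, 0.0, 1.0]] [-0.09590665  0.          0.          0.          0.        ] [[-0.015, -1.0, -0.018, 0.028], [0.996, -0.017, 0.085, -0.556], [-0.085, -0.016, 0.996, -1.515], [0.0, 0.0, 0.0, 1.0]]
crank [([201.4, 353.9], 0.63)]
crank_grip []
gate [([211.0, 250.5], 0.56), ([201.7, 328.4], 0.32)]
bowl [([214.0, 249.9], 0.94)]
spray_can [([242.5, 443.0], 0.7)]
seed_tin [([216.2, 458.4], 0.73), ([210.5, 274.2], 0.55)]
carton [([182.7, 429.0], 0.97), ([212.9, 248.8], 0.59)]
coater [([210.2, 275.3], 0.71)]
{'time': 0.9, 'joints': [1.555, 0.359, 0.012, -0.0, -1.224, -0.288], 'joint_velocities': [0.001, 0.0, 0.0, -0.001, -0.0, 0.001], 'effort': [-0.001, -58.296, 29.366, 6.942, -0.0, 0.0], 'eef_pos': [0.202, 0.644, 0.231], 'eef_rot': [[0.954, -0.299, -0.0], [-0.299, -0.954, 0.0], [-0.0, -0.0, -1.0]], 'wrist_force': [-0.824, -0.168, -0.175], 'moment': [0.045, 0.031, 0.023], 'gripper_force': 0.0, 'width': 1.002}
```

View pictures.

View pics/top0.png

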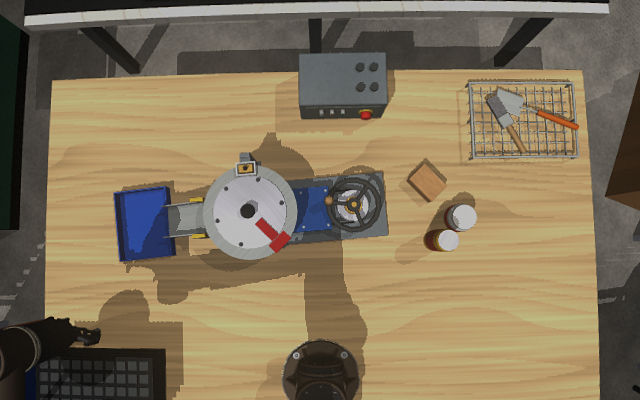

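View pics/scene0.png

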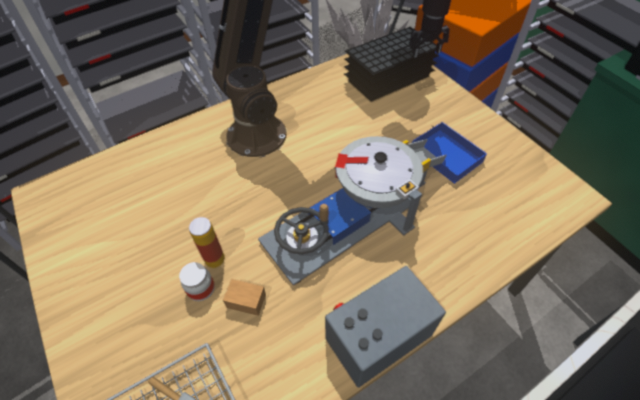

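```bash
python3 - <<'E'
import cv2, numpy as np
a=cv2.imread("pics/top0.png")[145:270,190:400]; b=cv2.imread("pics/scene0.png")[125:285,255:455]
a=cv2.resize(a,None,fx=3.8,fy=3.8,interpolation=2)[:,:798]
b=cv2.resize(b,None,fx=3.7,fy=3.7,interpolation=2)
cv2.imwrite("pics/a1.png",a); cv2.imwrite("pics/b1.png",b)
E
```

```text
(no output)
```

View pics/a1.png

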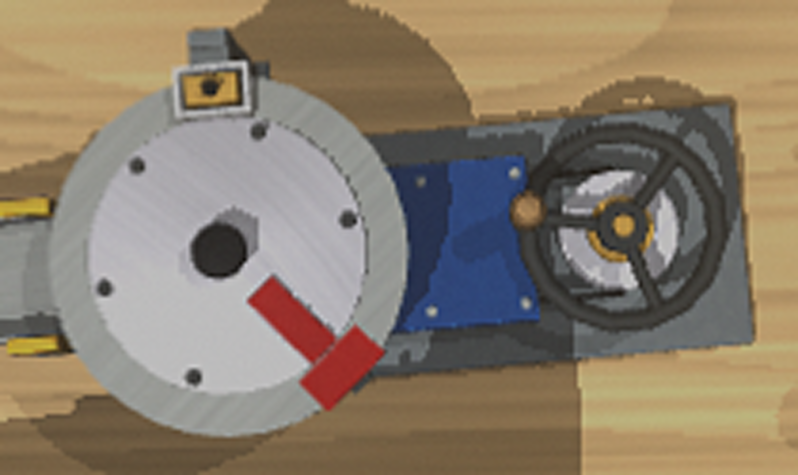

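View pics/b1.png

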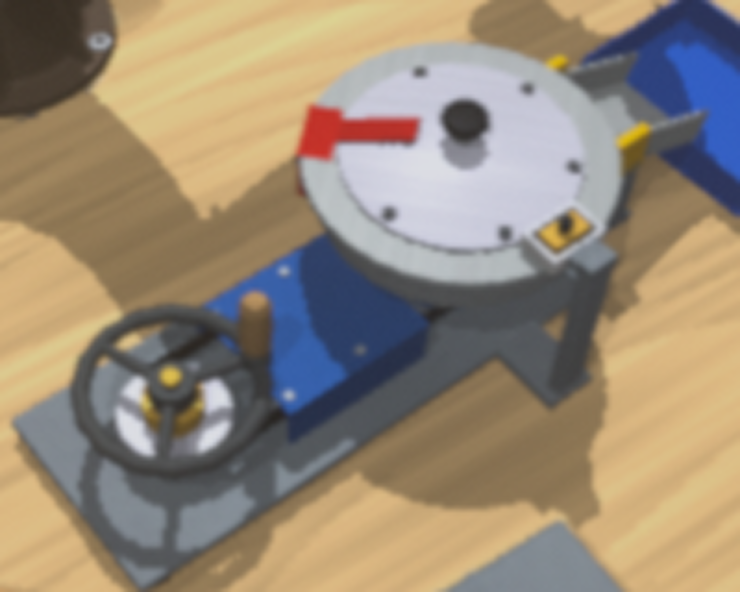

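```bash
cat > geo.py <<'E'
import numpy as np, cv2
from rig import vision
C={n:vision.get_calibration(n) for n in ("scene","top")}
def proj(P,n):
    P=np.atleast_2d(P); c=C[n]; E=c["extrinsics"]
    q=(P@E[:3,:3].T+E[:3,3])*[1,-1,-1]
    return cv2.projectPoints(q,np.zeros(3),np.zeros(3),c["intrinsics"],c["D"])[0][:,0]
def ray(uv,n,z):
    c=C[n]; E=c["extrinsics"]
    u=cv2.undistortPoints(np.array([[uv]],float),c["intrinsics"],c["D"])[0,0]
    d=E[:3,:3].T@np.array([u[0],-u[1],-1]); o=-E[:3,:3].T@E[:3,3]
    return o+d*(z-o[2])/d[2]
def R(a): return np.array([[np.cos(a),-np.sin(a)],[np.sin(a),np.cos(a)]])
E
cat > fit.py <<'E'
from geo import *
from scipy.optimize import least_squares
t=lambda u,v:np.array([u/3.8+190,v/3.8+145]); s=lambda u,v:np.array([u/3.7+255,v/3.7+125])
th=np.linspace(0,2*np.pi,181)
def circ(c,r,z,n):
    p=proj(np.c_[c[0]+r*np.cos(th),c[1]+r*np.sin(th),0*th+z],n)
    return np.r_[p.min(0),p.max(0)]
def model(p):
    c=p[:2];Rt=R(p[2]); b=c+Rt@[0,.3]; g=c+.075*Rt@[np.cos(p[3]),np.sin(p[3])]
    pa=b+Rt@R(p[4])@[0,p[5]]
    return c,b,g,pa
def res(p):
    c,b,g,pa=model(p); o=[]
    for n,f,fl,rm,gr,rd in (("top",t,(49,77,408,437),(517,124,726,330),(527,209),(342,368)),("scene",s,(300,42,622,287),(72,305,272,475),(256,298),(320,133))):
        o+=[circ(b,.135,.177,n)-np.r_[f(*fl[:2]),f(*fl[2:])], circ(c,p[6],.098,n)-np.r_[f(*rm[:2]),f(*rm[2:])],
            proj(np.r_[g,.176],n)[0]-f(*gr), proj(np.r_[pa,.179],n)[0]-f(*rd)]
    return np.concatenate(o)
x0=ray(t(621,227),"top",.1)
r=least_squares(res,[x0[0],x0[1],0,1.5,3,.12,.08])
c,b,g,pa=model(r.x); print("p",np.round(r.x,4)); print("res",np.round(r.fun,1)); print("crank",c,"bowl",b,"grip",g)
print("grip world ang",np.arctan2(*(g-c)[::-1]),"others",[np.round(ray(x,"top",z),3) for x,z in (((443,242.5),.19),((458.4,216),.095),((429,182.7),.055))])
E
python3 fit.py
```

```text
p [ 0.533  -0.1059  0.0722  1.3761  2.2872  0.1205  0.0815]
res [-0.9 -1.3 -0.5 -0.9 -0.3 -0.9 -0.6 -0.6 -0.2 -1.  -0.4 -1.  -0.9 -0.5
 -0.9 -1.5 -1.  -0.2 -0.7 -0.5 -1.2 -0.6 -0.9 -0.9]
crank [ 0.53303369 -0.10591851] bowl [0.51139925 0.19330039] grip [ 0.54219967 -0.03148072]
grip world ang 1.448276996791735 others [array([ 0.414, -0.348,  0.19 ]), array([ 0.491, -0.421,  0.095]), array([ 0.598, -0.345,  0.055])]
```

```bash
sed -i 's|u/3.8+190,v/3.8+145|u/3.8+189.2,v/3.8+144.2|; s|u/3.7+255,v/3.7+125|u/3.7+254.2,v/3.7+124.2|' fit.py; python3 fit.py
```

```text
p [ 0.5327 -0.1051  0.0719  1.3759  2.2879  0.1204  0.0815]
res [-0.3 -0.4  0.   0.   0.3  0.  -0.1  0.3  0.4 -0.1  0.1 -0.1  0.1  0.2
  0.  -0.9  0.   0.4  0.3  0.1 -0.2 -0.   0.  -0.3]
crank [ 0.53270963 -0.10512812] bowl [0.51114598 0.1940959 ] grip [ 0.54191011 -0.03069458]
grip world ang 1.4478135722058014 others [array([ 0.414, -0.348,  0.19 ]), array([ 0.491, -0.421,  0.095]), array([ 0.598, -0.345,  0.055])]
```

Request:
{"name": "play_rows", "arguments": {
  "series": [
    [0,0,-1,0,0,0],
    [0.3,0.3,-1,0,0,0],
    [1,1,-0.5,0,0,0],
    [1,1,0,0,0,0],
    [1,1,0,0,0,0],
    [1,1,0,0,0,0],
    [1,1,0,0,0,0],
    [1,1,0,0,0,0],
    [1,1,0,0,0,0],
    [1,1,0,0,0,0]
  ],
  "jaw": 1,
  "grip_force": 60
}}

```text
time: 2.15
eef_pos: [0.3655, 0.3307, 0.3066]
eef_rot: [[0.954, -0.299, 0.0], [-0.299, -0.954, 0.001], [0.0, -0.001, -1.0]]
wrist_force: [0.3, 0.7, 1.0]
width: 0.996
gripper_force: 0.0
```

Request:
{"name": "play_rows", "arguments": {
  "series": [
    [1,1,0,0,0,0],
    [1,1,0,0,0,0],
    [1,1,0,0,0,0],
    [1,1,0,0,0,0],
    [1,1,0,0,0,0],
    [1,1,0,0,0,0],
    [1,1,0,0,0,0],
    [1,1,0,0,0,0],
    [0.8,1,0.5,0,0,0],
    [0.41,0.73,0.5,0,0,0]
  ]
}}

```text
time: 3.4
eef_pos: [0.5419, -0.0308, 0.2759]
eef_rot: [[0.954, -0.3, 0.0], [-0.3, -0.954, 0.0], [0.0, -0.0, -1.0]]
wrist_force: [0.2, 0.1, -0.6]
width: 1.0
gripper_force: 0.0
```

Request:
{"name": "play_rows", "arguments": {
  "series": [
    [0,0,0.7,0,0,0],
    [0,0,1,0,0,0],
    [0,0,1,0,0,0],
    [0,0,1,0,0,0],
    [0,0,0.85,0,0,0],
    [0,0,0.4,0,0,0]
  ]
}}

```text
time: 4.15
eef_pos: [0.5408, -0.0294, 0.1266]
eef_rot: [[0.954, -0.299, -0.002], [-0.299, -0.954, -0.0], [-0.001, 0.001, -1.0]]
wrist_force: [0.4, -1.0, 0.7]
width: 1.002
gripper_force: 0.0
```

```bash
python3 - <<'E'
from rig import bot, vision
import cv2, numpy as np
o=[]
for n,(r,c) in {"top":(145,190),"scene":(125,255)}.items():
    im=vision.snapshot(n); o.append(cv2.resize(im[r:r+160,c:c+200,::-1],None,fx=2,fy=2,interpolation=2))
cv2.imwrite("pics/p2.png",np.hstack(o)[:600,:800])
s=bot.read_state(); print(s["time"],s["eef_pos"],s["wrist_force"],s["width"])
E
```

```text
4.25 [ 0.54086991 -0.02931527  0.12694622] [-0.5220857  -0.23529441  0.62459856] 0.9970076858507054
```

View pics/p2.png

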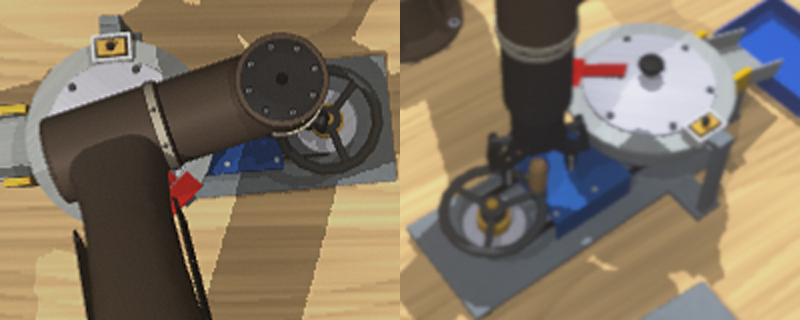

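Request:
{"name": "play_rows", "arguments": {
  "series": [
    [0,0,0,0,0,0],
    [0,0,0,0,0,0],
    [0,0,0,0,0,0],
    [0,0,0,0,0,0],
    [0,0,0,0,0,0]
  ],
  "jaw": -1,
  "grip_force": 60
}}

```text
time: 4.88
eef_pos: [0.5414, -0.031, 0.1291]
eef_rot: [[0.954, -0.299, 0.0], [-0.299, -0.954, -0.002], [0.001, 0.002, -1.0]]
wrist_force: [-1.4, -9.9, 8.1]
width: 0.313
gripper_force: 59.0
```

```bash
python3 - <<'E'
from rig import bot
s=bot.read_state(); print({k:np.round(v,4).tolist() for k,v in s.items()}) if 0 else print(s["time"],s["eef_pos"],s["wrist_force"],s["moment"],s["width"],s["gripper_force"])
E
```

```text
4.875 [ 0.54138199 -0.03097931  0.12908003] [-1.44722683 -9.86891447  8.09818507] [-3.21400192  0.49712434  0.00471394] 0.31268608561905326 59.02422115614172
```

```bash
cat > mix.py <<'E'
import json,sys,os
from geo import *
from rig import bot
from scipy.optimize import least_squares
CR=np.array([.5327,-.1051]); BA=np.array([.5111,.1941]); YAW=.0719; RAD=.075
A=np.array([[.954,-.2995],[-.2995,-.954]])  # tool x,y in world (columns)
F="log.json"
L=json.load(open(F)) if os.path.exists(F) else dict(cmd=[.5419,-.0308],phi=None,seg=[],meas=[])
def save(): json.dump(L,open(F,"w"))
def bowl_angle(img):
    h=cv2.cvtColor(img,cv2.COLOR_RGB2HSV); m=((h[...,0]<8)|(h[...,0]>172))&(h[...,1]>150)&(h[...,2]>60)
    m=m.astype(np.uint8); v,u=np.nonzero(m)
    P=np.array([ray((a,b),"scene",.179)[:2] for a,b in zip(u,v) if 300<a<470 and 110<b<230])
    if len(P)==0: return None,0
    d=P-BA; r=np.hypot(*d.T); d=d[(r>.03)&(r<.138)]
    if len(d)<15: return None,len(d)
    a=np.arctan2(d[:,1],d[:,0]); m=np.angle(np.median(np.cos(a))+1j*np.median(np.sin(a)))
    k=abs(np.angle(np.exp(1j*(a-m))))<.5; w=np.hypot(*d[k].T)
    m=m+np.average(np.angle(np.exp(1j*(a[k]-m))),weights=w)
    return float(np.angle(np.exp(1j*(m-YAW-np.pi/2)))),int(k.sum())
def sim(seg,p,q0):
    q,w,out,T=q0,0.,[(0,q0,0.)],0
    for d,wc in seg:
        n=max(1,int(round(d/.005)))
        for _ in range(n):
            t=p[0]*(wc-w)-.005*w
            f=p[1]
            if w==0 and abs(t)<=f: acc=0
            else:
                s=np.sign(w) if w else np.sign(t); acc=(t-f*s)/p[2]
            w2=w+acc*d/n
            w=0. if w*w2<0 else w2
            q+=w*d/n
        T+=d; out.append((T,q,w))
    return np.array(out)
P0=np.array([.045,.03,.063])
def fit():
    if len(L["meas"])<2: return P0,L["meas"][0][1]
    i=[m[0] for m in L["meas"]]; y=np.array([m[1] for m in L["meas"]])
    def res(x):
        s=sim(L["seg"],P0*np.exp(x[:3]),x[3])[i,1]
        return np.r_[np.angle(np.exp(1j*(s-y)))/.02,x[:3]/[.15,.3,.1]]
    r=least_squares(res,[0,0,0,y[0]],diff_step=1e-3)
    return P0*np.exp(r.x[:3]),r.x[3]
def measure():
    "snapshot; costs .05 s with crank at rest"
    img=vision.snapshot("scene"); a,n=bowl_angle(img)
    if a is not None: L["meas"].append([len(L["seg"]),a])
    L["seg"].append([.05,0.]); save(); return a,n,img
def report():
    p,q=fit(); s=sim(L["seg"],p,q); i=[m[0] for m in L["meas"]]
    e=np.angle(np.exp(1j*(s[i,1]-[m[1] for m in L["meas"]])))
    print("par",np.round(p,4),"wc_ss",round(2.09+(.005*2.09+p[1])/p[0],2),"misfit",np.round(e[-6:],3),"bowl q %.3f (mod %.3f) w %.3f"%(s[-1,1],np.angle(np.exp(1j*s[-1,1])),s[-1,2]))
    st=bot.read_state(); x=st["eef_pos"]; d=x[:2]-CR
    print("t",round(st["time"],2),"F",np.round(st["wrist_force"],1),"cmd-eef mm",np.round((np.array(L["cmd"])-x[:2])*1e3,1),"z",round(x[2],4),"phi meas %.3f r %.4f"%(np.arctan2(d[1],d[0]),np.hypot(*d)),"phi cmd",round(L["phi"],3))
    return p,q
def plan(wcs,settle=()):
    "print the rows of one call and what the bowl will do"
    if L["phi"] is None: d=np.array(L["cmd"])-CR; L["phi"]=float(np.arctan2(d[1],d[0]))
    rows=[];cmd=np.array(L["cmd"]);phi=L["phi"]
    for w in wcs:
        phi+=w*.125; t=CR+RAD*np.array([np.cos(phi),np.sin(phi)])
        u=np.clip(np.round(A.T@(t-cmd)/.03,2),-1,1)+0.; cmd=cmd+A@u*.03; rows.append([float(u[0]),float(u[1]),0,0,0,0])
    p,q=fit() if L["meas"] else (P0,0)
    seg=L["seg"]+[[.125,float(w)] for w in wcs]; s=sim(seg+list(settle),p,q)
    print(json.dumps(rows)); n=len(L["seg"])
    print("w",np.round(s[n:,2],2),"final q mod",np.round(np.angle(np.exp(1j*s[-1,1])),3))
    L["next"]=dict(cmd=cmd.tolist(),phi=phi,seg=seg)
def done(): L.update(L.pop("next")); save()
E
python3 - <<'E'
from mix import *
a,n,img=measure(); print(a,n)
plan([.6,1.2,1.8,2.4,2.8,3,3,3,3,3]); save()
E
```

```text
2.210566104421895 162
[[-0.18, 0.04, 0, 0, 0, 0], [-0.36, 0.12, 0, 0, 0, 0], [-0.49, 0.28, 0, 0, 0, 0], [-0.53, 0.52, 0, 0, 0, 0], [-0.39, 0.78, 0, 0, 0, 0], [-0.09, 0.93, 0, 0, 0, 0], [0.25, 0.9, 0, 0, 0, 0], [0.56, 0.74, 0, 0, 0, 0], [0.8, 0.48, 0, 0, 0, 0], [0.92, 0.16, 0, 0, 0, 0]]
w [0.   0.   0.05 0.14 0.27 0.43 0.59 0.73 0.86 0.98 1.08] final q mod 2.786
```

Request:
{"name": "play_rows", "arguments": {
  "series": [
    [-0.18,0.04,0,0,0,0],
    [-0.36,0.12,0,0,0,0],
    [-0.49,0.28,0,0,0,0],
    [-0.53,0.52,0,0,0,0],
    [-0.39,0.78,0,0,0,0],
    [-0.09,0.93,0,0,0,0],
    [0.25,0.9,0,0,0,0],
    [0.56,0.74,0,0,0,0],
    [0.8,0.48,0,0,0,0],
    [0.92,0.16,0,0,0,0]
  ]
}}

```text
time: 6.18
eef_pos: [0.5096, -0.1779, 0.1293]
eef_rot: [[0.954, -0.3, -0.002], [-0.3, -0.954, -0.002], [-0.001, 0.003, -1.0]]
wrist_force: [-1.5, 2.0, 8.6]
width: 0.314
gripper_force: 59.9
```

```bash
python3 - <<'E'
from mix import *
done(); a,n,img=measure(); print(a,n); report()
print(bot.read_state()["width"])
plan([3.2,3.2,3.2,3.2,3.2,3.2,3.2,3.2,3.2,3.2]); save()
E
```

```text
2.806781658841879 252
par [0.0458 0.0293 0.0627] wc_ss 2.96 misfit [ 0. -0.] bowl q 2.860 (mod 2.860) w 1.047
t 6.22 F [  3.  -14.3   2.6] cmd-eef mm [-3.5  1.7] z 0.1296 phi meas -1.808 r 0.0756 phi cmd 4.423
0.3156991281022318
[[0.97, -0.21, 0, 0, 0, 0], [0.81, -0.57, 0, 0, 0, 0], [0.52, -0.84, 0, 0, 0, 0], [0.16, -0.98, 0, 0, 0, 0], [-0.24, -0.97, 0, 0, 0, 0], [-0.6, -0.79, 0, 0, 0, 0], [-0.86, -0.5, 0, 0, 0, 0], [-0.98, -0.13, 0, 0, 0, 0], [-0.96, 0.27, 0, 0, 0, 0], [-0.78, 0.62, 0, 0, 0, 0]]
w [1.05 1.17 1.28 1.38 1.47 1.55 1.62 1.69 1.75 1.8  1.85] final q mod -1.527
```

Request:
{"name": "play_rows", "arguments": {
  "series": [
    [0.97,-0.21,0,0,0,0],
    [0.81,-0.57,0,0,0,0],
    [0.52,-0.84,0,0,0,0],
    [0.16,-0.98,0,0,0,0],
    [-0.24,-0.97,0,0,0,0],
    [-0.6,-0.79,0,0,0,0],
    [-0.86,-0.5,0,0,0,0],
    [-0.98,-0.13,0,0,0,0],
    [-0.96,0.27,0,0,0,0],
    [-0.78,0.62,0,0,0,0]
  ]
}}

```text
time: 7.48
eef_pos: [0.492, -0.0402, 0.1292]
eef_rot: [[0.955, -0.298, 0.004], [-0.298, -0.955, 0.0], [0.003, -0.001, -1.0]]
wrist_force: [7.8, -12.8, -0.2]
width: 0.316
gripper_force: 59.9
```

```bash
python3 - <<'E'
from mix import *
done(); a,n,img=measure(); print(a,n); report()
plan([3.2]*4+[3.1]*6); save()
E
```

```text
-1.8290558496481102 187
par [0.0427 0.0359 0.0617] wc_ss 3.18 misfit [ 0.039 -0.055  0.016] bowl q 4.551 (mod -1.733) w 1.560
t 7.53 F [  0.4 -10.6   8. ] cmd-eef mm [3.9 0.6] z 0.129 phi meas 2.188 r 0.0767 phi cmd 8.423
[[-0.47, 0.87, 0, 0, 0, 0], [-0.1, 0.99, 0, 0, 0, 0], [0.3, 0.95, 0, 0, 0, 0], [0.64, 0.76, 0, 0, 0, 0], [0.86, 0.44, 0, 0, 0, 0], [0.95, 0.08, 0, 0, 0, 0], [0.92, -0.28, 0, 0, 0, 0], [0.75, -0.61, 0, 0, 0, 0], [0.46, -0.85, 0, 0, 0, 0], [0.1, -0.96, 0, 0, 0, 0]]
w [1.56 1.61 1.66 1.7  1.74 1.76 1.79 1.81 1.83 1.85 1.86] final q mod 0.45
```

Request:
{"name": "play_rows", "arguments": {
  "series": [
    [-0.47,0.87,0,0,0,0],
    [-0.1,0.99,0,0,0,0],
    [0.3,0.95,0,0,0,0],
    [0.64,0.76,0,0,0,0],
    [0.86,0.44,0,0,0,0],
    [0.95,0.08,0,0,0,0],
    [0.92,-0.28,0,0,0,0],
    [0.75,-0.61,0,0,0,0],
    [0.46,-0.85,0,0,0,0],
    [0.1,-0.96,0,0,0,0]
  ]
}}

```text
time: 8.78
eef_pos: [0.6046, -0.1193, 0.1288]
eef_rot: [[0.954, -0.3, -0.002], [-0.3, -0.954, 0.0], [-0.002, 0.001, -1.0]]
wrist_force: [-15.6, 2.9, 15.6]
width: 0.315
gripper_force: 62.6
```

```bash
python3 - <<'E'
from mix import *
done(); a,n,img=measure(); print(a,n); report()
cv2.imwrite("pics/s4.png",img[:,:,::-1])
plan([3.2]*10); save()
E
```

```text
0.3530002489137909 159
par [0.0457 0.0457 0.0574] wc_ss 3.32 misfit [ 0.042 -0.053  0.004  0.007] bowl q 6.729 (mod 0.446) w 1.668
t 8.82 F [-11.8  -0.2  18.8] cmd-eef mm [ 1. -5.] z 0.1288 phi meas -0.154 r 0.0731 phi cmd 12.348
[[-0.28, -0.95, 0, 0, 0, 0], [-0.63, -0.77, 0, 0, 0, 0], [-0.88, -0.46, 0, 0, 0, 0], [-0.99, -0.09, 0, 0, 0, 0], [-0.94, 0.31, 0, 0, 0, 0], [-0.75, 0.65, 0, 0, 0, 0], [-0.44, 0.89, 0, 0, 0, 0], [-0.06, 0.99, 0, 0, 0, 0], [0.34, 0.94, 0, 0, 0, 0], [0.67, 0.73, 0, 0, 0, 0]]
w [1.67 1.7  1.73 1.76 1.78 1.8  1.82 1.84 1.85 1.87 1.88] final q mod 2.687
```

```bash
python3 - <<'E'
from mix import *
im=cv2.imread("pics/s4.png"); im=cv2.resize(im[110:240,310:480],None,fx=4,fy=4,interpolation=2)
a=.353+YAW+np.pi/2; d=np.array([np.cos(a),np.sin(a)])
for ang,col in((a,(0,255,0)),(YAW+np.pi/2,(255,0,255))):
    d=np.array([np.cos(ang),np.sin(ang)])
    p=proj([np.r_[BA+d*.03,.179],np.r_[BA+d*.135,.179]],"scene"); p=((p-[310,110]+.5)*4).astype(int)
    cv2.line(im,tuple(map(int,p[0])),tuple(map(int,p[1])),col,1)
cv2.imwrite("pics/s4b.png",im)
E
```

```text
(no output)
```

View pics/s4b.png

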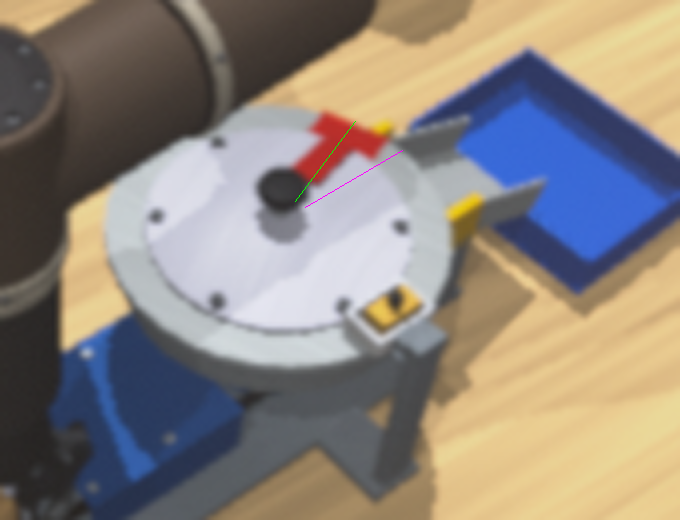

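```bash
sed -i 's/(r>.03)&(r<.138)/(r>.102)\&(r<.14)/' mix.py; python3 - <<'E'
from mix import *
for f in ("s4","scene0"): print(bowl_angle(cv2.imread(f"pics/{f}.png")[:,:,::-1].copy()))
E
```

```text
(0.3350094232570928, 97)
(2.300627399546072, 117)
```

Request:
{"name": "play_rows", "arguments": {
  "series": [
    [-0.28,-0.95,0,0,0,0],
    [-0.63,-0.77,0,0,0,0],
    [-0.88,-0.46,0,0,0,0],
    [-0.99,-0.09,0,0,0,0],
    [-0.94,0.31,0,0,0,0],
    [-0.75,0.65,0,0,0,0],
    [-0.44,0.89,0,0,0,0],
    [-0.06,0.99,0,0,0,0],
    [0.34,0.94,0,0,0,0],
    [0.67,0.73,0,0,0,0]
  ]
}}

```text
time: 10.07
eef_pos: [0.4694, -0.1501, 0.1293]
eef_rot: [[0.954, -0.299, -0.002], [-0.299, -0.954, -0.001], [-0.002, 0.001, -1.0]]
wrist_force: [-0.8, 0.5, 8.6]
width: 0.312
gripper_force: 62.0
```

```bash
python3 - <<'E'
from mix import *
L["meas"][0][1]=2.288; L["meas"][3][1]=bowl_angle(cv2.imread("pics/s4.png")[:,:,::-1].copy())[0]
done(); a,n,img=measure(); print(a,n); report()
plan([3.4]*10); save()
E
```

```text
2.70983905645764 133
par [0.043  0.0399 0.061 ] wc_ss 3.26 misfit [ 0.019 -0.02  -0.007  0.011 -0.003] bowl q 9.083 (mod 2.800) w 1.802
t 10.12 F [-11.1 -11.2  13.5] cmd-eef mm [0.4 2.7] z 0.1294 phi meas -2.478 r 0.0770 phi cmd 16.348
[[0.97, 0.42, 0, 0, 0, 0], [1.0, -0.01, 0, 0, 0, 0], [1.0, -0.44, 0, 0, 0, 0], [0.7, -0.8, 0, 0, 0, 0], [0.29, -1.0, 0, 0, 0, 0], [-0.14, -1.0, 0, 0, 0, 0], [-0.57, -0.95, 0, 0, 0, 0], [-0.88, -0.58, 0, 0, 0, 0], [-1.0, -0.16, 0, 0, 0, 0], [-1.0, 0.28, 0, 0, 0, 0]]
w [1.8  1.84 1.88 1.91 1.94 1.96 1.99 2.01 2.03 2.04 2.06] final q mod -1.043
```

Request:
{"name": "play_rows", "arguments": {
  "series": [
    [0.97,0.42,0,0,0,0],
    [1.0,-0.01,0,0,0,0],
    [1.0,-0.44,0,0,0,0],
    [0.7,-0.8,0,0,0,0],
    [0.29,-1.0,0,0,0,0],
    [-0.14,-1.0,0,0,0,0],
    [-0.57,-0.95,0,0,0,0],
    [-0.88,-0.58,0,0,0,0],
    [-1.0,-0.16,0,0,0,0],
    [-1.0,0.28,0,0,0,0]
  ]
}}

```text
time: 11.38
eef_pos: [0.5206, -0.0306, 0.1291]
eef_rot: [[0.955, -0.298, 0.002], [-0.298, -0.955, -0.001], [0.002, 0.0, -1.0]]
wrist_force: [1.9, -13.6, 5.6]
width: 0.319
gripper_force: 61.7
```

```bash
python3 - <<'E'
from mix import *
done(); a,n,img=measure(); print(a,n); report()
plan([3.4]*4+[3.3]*6); save()
E
```

```text
-1.040377112925008 102
par [0.0429 0.0398 0.0611] wc_ss 3.26 misfit [ 0.019 -0.02  -0.008  0.011 -0.002 -0.001] bowl q 11.625 (mod -0.941) w 1.949
t 11.43 F [-6.7 -1.5 17.5] cmd-eef mm [ 5.3 -0.2] z 0.1289 phi meas 1.796 r 0.0754 phi cmd 20.598
[[-0.87, 0.67, 0, 0, 0, 0], [-0.46, 0.95, 0, 0, 0, 0], [-0.03, 1.0, 0, 0, 0, 0], [0.41, 1.0, 0, 0, 0, 0], [0.75, 0.73, 0, 0, 0, 0], [0.96, 0.34, 0, 0, 0, 0], [1.0, -0.07, 0, 0, 0, 0], [0.93, -0.48, 0, 0, 0, 0], [0.64, -0.8, 0, 0, 0, 0], [0.27, -0.98, 0, 0, 0, 0]]
w [1.95 1.97 2.   2.02 2.04 2.04 2.05 2.06 2.06 2.07 2.08] final q mod 1.6
```

Request:
{"name": "play_rows", "arguments": {
  "series": [
    [-0.87,0.67,0,0,0,0],
    [-0.46,0.95,0,0,0,0],
    [-0.03,1.0,0,0,0,0],
    [0.41,1.0,0,0,0,0],
    [0.75,0.73,0,0,0,0],
    [0.96,0.34,0,0,0,0],
    [1.0,-0.07,0,0,0,0],
    [0.93,-0.48,0,0,0,0],
    [0.64,-0.8,0,0,0,0],
    [0.27,-0.98,0,0,0,0]
  ]
}}

```text
time: 12.68
eef_pos: [0.6019, -0.13, 0.1288]
eef_rot: [[0.954, -0.3, -0.002], [-0.3, -0.954, 0.0], [-0.002, 0.0, -1.0]]
wrist_force: [-15.2, 4.8, 16.8]
width: 0.308
gripper_force: 63.2
```

```bash
python3 - <<'E'
from mix import *
done(); report()
plan([3.3]*10); save()
E
```

```text
par [0.0429 0.0398 0.0611] wc_ss 3.26 misfit [ 0.019 -0.02  -0.008  0.011 -0.002 -0.001] bowl q 14.167 (mod 1.600) w 2.076
t 12.68 F [-15.2   4.8  16.8] cmd-eef mm [ 1.1 -1.8] z 0.1288 phi meas -0.345 r 0.0735 phi cmd 24.773
[[-0.16, -1.0, 0, 0, 0, 0], [-0.54, -0.88, 0, 0, 0, 0], [-0.85, -0.58, 0, 0, 0, 0], [-1.0, -0.18, 0, 0, 0, 0], [-1.0, 0.23, 0, 0, 0, 0], [-0.83, 0.61, 0, 0, 0, 0], [-0.5, 0.89, 0, 0, 0, 0], [-0.11, 1.0, 0, 0, 0, 0], [0.31, 1.0, 0, 0, 0, 0], [0.68, 0.77, 0, 0, 0, 0]]
w [2.08 2.08 2.08 2.09 2.09 2.1  2.1  2.1  2.1  2.1  2.11] final q mod -2.066
```

Request:
{"name": "play_rows", "arguments": {
  "series": [
    [-0.16,-1.0,0,0,0,0],
    [-0.54,-0.88,0,0,0,0],
    [-0.85,-0.58,0,0,0,0],
    [-1.0,-0.18,0,0,0,0],
    [-1.0,0.23,0,0,0,0],
    [-0.83,0.61,0,0,0,0],
    [-0.5,0.89,0,0,0,0],
    [-0.11,1.0,0,0,0,0],
    [0.31,1.0,0,0,0,0],
    [0.68,0.77,0,0,0,0]
  ]
}}

```text
time: 13.92
eef_pos: [0.4687, -0.1492, 0.1293]
eef_rot: [[0.954, -0.299, -0.002], [-0.299, -0.954, -0.001], [-0.002, 0.001, -1.0]]
wrist_force: [0.3, 0.6, 8.3]
width: 0.316
gripper_force: 62.3
```

```bash
python3 - <<'E'
from mix import *
done(); a,n,img=measure(); print(a,n); report()
plan([3.4]*4+[3.3]*6); save()
E
```

```text
-2.1530045661517847 151
par [0.0437 0.0418 0.0595] wc_ss 3.29 misfit [-0.02   0.005  0.022 -0.007 -0.026  0.014] bowl q 16.812 (mod -2.038) w 1.968
t 13.97 F [-11.2 -11.5  12.8] cmd-eef mm [0.3 2.7] z 0.1294 phi meas -2.491 r 0.0770 phi cmd 28.898
[[0.96, 0.44, 0, 0, 0, 0], [1.0, 0.0, 0, 0, 0, 0], [1.0, -0.43, 0, 0, 0, 0], [0.72, -0.79, 0, 0, 0, 0], [0.31, -0.97, 0, 0, 0, 0], [-0.11, -1.0, 0, 0, 0, 0], [-0.51, -0.91, 0, 0, 0, 0], [-0.82, -0.61, 0, 0, 0, 0], [-0.99, -0.23, 0, 0, 0, 0], [-1.0, 0.18, 0, 0, 0, 0]]
w [1.97 1.99 2.01 2.03 2.04 2.05 2.05 2.06 2.06 2.07 2.07] final q mod 0.511
```

```bash
python3 - <<'E'
from mix import *
plan([3.4]*10); save()
E
```

```text
[[0.96, 0.44, 0, 0, 0, 0], [1.0, 0.0, 0, 0, 0, 0], [1.0, -0.43, 0, 0, 0, 0], [0.72, -0.79, 0, 0, 0, 0], [0.31, -1.0, 0, 0, 0, 0], [-0.13, -1.0, 0, 0, 0, 0], [-0.55, -0.95, 0, 0, 0, 0], [-0.87, -0.59, 0, 0, 0, 0], [-1.0, -0.18, 0, 0, 0, 0], [-1.0, 0.26, 0, 0, 0, 0]]
w [1.97 1.99 2.01 2.03 2.04 2.06 2.07 2.08 2.09 2.1  2.11] final q mod 0.528
```

Request:
{"name": "play_rows", "arguments": {
  "series": [
    [0.96,0.44,0,0,0,0],
    [1.0,0.0,0,0,0,0],
    [1.0,-0.43,0,0,0,0],
    [0.72,-0.79,0,0,0,0],
    [0.31,-1.0,0,0,0,0],
    [-0.13,-1.0,0,0,0,0],
    [-0.55,-0.95,0,0,0,0],
    [-0.87,-0.59,0,0,0,0],
    [-1.0,-0.18,0,0,0,0],
    [-1.0,0.26,0,0,0,0]
  ]
}}

```text
time: 15.22
eef_pos: [0.5219, -0.0304, 0.1291]
eef_rot: [[0.955, -0.298, 0.002], [-0.298, -0.955, -0.001], [0.002, 0.0, -1.0]]
wrist_force: [2.7, -13.0, 5.8]
width: 0.312
gripper_force: 62.1
```

```bash
python3 - <<'E'
from mix import *
done(); report()
plan([3.3]*10); save()
E
```

```text
par [0.0437 0.0418 0.0595] wc_ss 3.29 misfit [-0.02   0.005  0.022 -0.007 -0.026  0.014] bowl q 19.378 (mod 0.528) w 2.112
t 15.22 F [  2.7 -13.    5.8] cmd-eef mm [ 0.6 -1.2] z 0.1291 phi meas 1.715 r 0.0755 phi cmd 33.148
[[-0.86, 0.64, 0, 0, 0, 0], [-0.48, 0.9, 0, 0, 0, 0], [-0.08, 1.0, 0, 0, 0, 0], [0.34, 0.99, 0, 0, 0, 0], [0.7, 0.75, 0, 0, 0, 0], [0.94, 0.4, 0, 0, 0, 0], [1.0, 0.0, 0, 0, 0, 0], [0.96, -0.42, 0, 0, 0, 0], [0.69, -0.75, 0, 0, 0, 0], [0.33, -0.97, 0, 0, 0, 0]]
w [2.11 2.11 2.11 2.11 2.11 2.11 2.11 2.11 2.11 2.11 2.11] final q mod -3.119
```

Request:
{"name": "play_rows", "arguments": {
  "series": [
    [-0.86,0.64,0,0,0,0],
    [-0.48,0.9,0,0,0,0],
    [-0.08,1.0,0,0,0,0],
    [0.34,0.99,0,0,0,0],
    [0.7,0.75,0,0,0,0],
    [0.94,0.4,0,0,0,0],
    [1.0,0.0,0,0,0,0],
    [0.96,-0.42,0,0,0,0],
    [0.69,-0.75,0,0,0,0],
    [0.33,-0.97,0,0,0,0]
  ]
}}

```text
time: 16.48
eef_pos: [0.6002, -0.1344, 0.1288]
eef_rot: [[0.954, -0.3, -0.001], [-0.3, -0.954, 0.001], [-0.001, -0.0, -1.0]]
wrist_force: [-15.4, 5.9, 15.8]
width: 0.314
gripper_force: 63.2
```

```bash
python3 - <<'E'
from mix import *
done(); a,n,img=measure(); print(a,n); report()
plan([3.4]*4+[3.3]*6); save()
E
```

```text
-3.0978951340446157 151
par [0.0436 0.0415 0.0598] wc_ss 3.28 misfit [ 0.003  0.019 -0.008 -0.024  0.022 -0.006] bowl q 22.131 (mod -3.001) w 1.991
t 16.52 F [-11.6   2.6  21.6] cmd-eef mm [-0.3 -4.8] z 0.1287 phi meas -0.366 r 0.0734 phi cmd 37.273
[[-0.09, -1.0, 0, 0, 0, 0], [-0.52, -0.97, 0, 0, 0, 0], [-0.86, -0.62, 0, 0, 0, 0], [-1.0, -0.22, 0, 0, 0, 0], [-1.0, 0.22, 0, 0, 0, 0], [-0.86, 0.6, 0, 0, 0, 0], [-0.52, 0.88, 0, 0, 0, 0], [-0.12, 1.0, 0, 0, 0, 0], [0.29, 1.0, 0, 0, 0, 0], [0.67, 0.78, 0, 0, 0, 0]]
w [1.99 2.01 2.03 2.05 2.06 2.06 2.07 2.07 2.08 2.08 2.08] final q mod -0.434
```

Request:
{"name": "play_rows", "arguments": {
  "series": [
    [-0.09,-1.0,0,0,0,0],
    [-0.52,-0.97,0,0,0,0],
    [-0.86,-0.62,0,0,0,0],
    [-1.0,-0.22,0,0,0,0],
    [-1.0,0.22,0,0,0,0],
    [-0.86,0.6,0,0,0,0],
    [-0.52,0.88,0,0,0,0],
    [-0.12,1.0,0,0,0,0],
    [0.29,1.0,0,0,0,0],
    [0.67,0.78,0,0,0,0]
  ]
}}

```text
time: 17.77
eef_pos: [0.468, -0.148, 0.1293]
eef_rot: [[0.954, -0.299, -0.002], [-0.299, -0.954, -0.001], [-0.002, 0.001, -1.0]]
wrist_force: [-1.0, 0.5, 8.7]
width: 0.311
gripper_force: 62.4
```

```bash
python3 - <<'E'
from mix import *
done(); plan([3.3]*10); save()
E
```

```text
[[0.92, 0.45, 0, 0, 0, 0], [1.0, 0.04, 0, 0, 0, 0], [0.97, -0.37, 0, 0, 0, 0], [0.73, -0.72, 0, 0, 0, 0], [0.37, -0.96, 0, 0, 0, 0], [-0.03, -1.0, 0, 0, 0, 0], [-0.45, -0.94, 0, 0, 0, 0], [-0.78, -0.67, 0, 0, 0, 0], [-0.98, -0.3, 0, 0, 0, 0], [-1.0, 0.12, 0, 0, 0, 0]]
w [2.08 2.08 2.09 2.09 2.09 2.09 2.09 2.09 2.1  2.1  2.1 ] final q mod 2.179
```

Request:
{"name": "play_rows", "arguments": {
  "series": [
    [0.92,0.45,0,0,0,0],
    [1.0,0.04,0,0,0,0],
    [0.97,-0.37,0,0,0,0],
    [0.73,-0.72,0,0,0,0],
    [0.37,-0.96,0,0,0,0],
    [-0.03,-1.0,0,0,0,0],
    [-0.45,-0.94,0,0,0,0],
    [-0.78,-0.67,0,0,0,0],
    [-0.98,-0.3,0,0,0,0],
    [-1.0,0.12,0,0,0,0]
  ]
}}

```text
time: 19.02
eef_pos: [0.5304, -0.0297, 0.1289]
eef_rot: [[0.955, -0.298, 0.0], [-0.298, -0.955, -0.002], [0.001, 0.002, -1.0]]
wrist_force: [-0.6, -17.8, 5.9]
width: 0.31
gripper_force: 62.3
```

```bash
python3 - <<'E'
from mix import *
done(); a,n,img=measure(); print(a,n); report(); plan([3.4]*4+[3.3]*6); save()
E
```

```text
2.1743215048601527 102
par [0.0436 0.0416 0.0598] wc_ss 3.28 misfit [ 0.02  -0.008 -0.024  0.021 -0.008  0.002] bowl q 27.410 (mod 2.278) w 1.979
t 19.07 F [-6.  -4.4 15.9] cmd-eef mm [5.7 0.1] z 0.1289 phi meas 1.660 r 0.0752 phi cmd 45.573
[[-0.92, 0.54, 0, 0, 0, 0], [-0.61, 0.87, 0, 0, 0, 0], [-0.19, 1.0, 0, 0, 0, 0], [0.25, 1.0, 0, 0, 0, 0], [0.63, 0.87, 0, 0, 0, 0], [0.9, 0.49, 0, 0, 0, 0], [1.0, 0.09, 0, 0, 0, 0], [0.99, -0.33, 0, 0, 0, 0], [0.76, -0.69, 0, 0, 0, 0], [0.41, -0.93, 0, 0, 0, 0]]
w [1.98 2.   2.02 2.04 2.05 2.06 2.06 2.07 2.07 2.07 2.08] final q mod -1.448
```

Request:
{"name": "play_rows", "arguments": {
  "series": [
    [-0.92,0.54,0,0,0,0],
    [-0.61,0.87,0,0,0,0],
    [-0.19,1.0,0,0,0,0],
    [0.25,1.0,0,0,0,0],
    [0.63,0.87,0,0,0,0],
    [0.9,0.49,0,0,0,0],
    [1.0,0.09,0,0,0,0],
    [0.99,-0.33,0,0,0,0],
    [0.76,-0.69,0,0,0,0],
    [0.41,-0.93,0,0,0,0]
  ]
}}

```text
time: 20.32
eef_pos: [0.5973, -0.1406, 0.1289]
eef_rot: [[0.954, -0.3, -0.001], [-0.3, -0.954, 0.001], [-0.001, -0.0, -1.0]]
wrist_force: [-10.9, 7.2, 16.0]
width: 0.315
gripper_force: 63.2
```

```bash
python3 - <<'E'
from mix import *
done(); report()
for r in ([2.2,1.1],[2.0,1.0],[1.8,.9],[1.5,.6]): plan(r+[0]*8,[[.05,0]]*20)
save()
E
```

```text
par [0.0436 0.0416 0.0598] wc_ss 3.28 misfit [ 0.02  -0.008 -0.024  0.021 -0.008  0.002] bowl q 29.968 (mod -1.448) w 2.076
t 20.32 F [-10.9   7.2  16. ] cmd-eef mm [ 0.5 -1.7] z 0.1289 phi meas -0.503 r 0.0737 phi cmd 49.748
[[0.05, -0.69, 0, 0, 0, 0], [-0.04, -0.34, 0, 0, 0, 0], [0.0, 0.0, 0, 0, 0, 0], [0.0, 0.0, 0, 0, 0, 0], [0.0, 0.0, 0, 0, 0, 0], [0.0, 0.0, 0, 0, 0, 0], [0.0, 0.0, 0, 0, 0, 0], [0.0, 0.0, 0, 0, 0, 0], [0.0, 0.0, 0, 0, 0, 0], [0.0, 0.0, 0, 0, 0, 0]]
w [2.08 1.98 1.8  1.55 1.31 1.1  0.91 0.74 0.59 0.45 0.32 0.27 0.23 0.19
 0.14 0.1  0.07 0.03 0.   0.   0.   0.   0.   0.   0.   0.   0.   0.
 0.   0.   0.  ] final q mod 0.06
[[0.06, -0.63, 0, 0, 0, 0], [-0.03, -0.31, 0, 0, 0, 0], [0.0, 0.0, 0, 0, 0, 0], [0.0, 0.0, 0, 0, 0, 0], [0.0, 0.0, 0, 0, 0, 0], [0.0, 0.0, 0, 0, 0, 0], [0.0, 0.0, 0, 0, 0, 0], [0.0, 0.0, 0, 0, 0, 0], [0.0, 0.0, 0, 0, 0, 0], [0.0, 0.0, 0, 0, 0, 0]]
w [2.08 1.97 1.78 1.52 1.29 1.09 0.9  0.73 0.57 0.44 0.31 0.26 0.22 0.18
 0.14 0.1  0.06 0.02 0.   0.   0.   0.   0.   0.   0.   0.   0.   0.
 0.   0.   0.  ] final q mod 0.036
[[0.06, -0.56, 0, 0, 0, 0], [-0.02, -0.28, 0, 0, 0, 0], [0.0, 0.0, 0, 0, 0, 0], [0.0, 0.0, 0, 0, 0, 0], [0.0, 0.0, 0, 0, 0, 0], [0.0, 0.0, 0, 0, 0, 0], [0.0, 0.0, 0, 0, 0, 0], [0.0, 0.0, 0, 0, 0, 0], [0.0, 0.0, 0, 0, 0, 0], [0.0, 0.0, 0, 0, 0, 0]]
w [2.08 1.95 1.76 1.5  1.27 1.07 0.88 0.71 0.56 0.42 0.3  0.25 0.21 0.17
 0.13 0.09 0.05 0.01 0.   0.   0.   0.   0.   0.   0.   0.   0.   0.
 0.   0.   0.  ] final q mod 0.012
[[0.06, -0.47, 0, 0, 0, 0], [0.0, -0.19, 0, 0, 0, 0], [0.0, 0.0, 0, 0, 0, 0], [0.0, 0.0, 0, 0, 0, 0], [0.0, 0.0, 0, 0, 0, 0], [0.0, 0.0, 0, 0, 0, 0], [0.0, 0.0, 0, 0, 0, 0], [0.0, 0.0, 0, 0, 0, 0], [0.0, 0.0, 0, 0, 0, 0], [0.0, 0.0, 0, 0, 0, 0]]
w [2.08 1.92 1.71 1.46 1.23 1.03 0.85 0.68 0.53 0.4  0.28 0.23 0.19 0.15
 0.11 0.07 0.03 0.   0.   0.   0.   0.   0.   0.   0.   0.   0.   0.
 0.   0.   0.  ] final q mod -0.035
```

Request:
{"name": "play_rows", "arguments": {
  "series": [
    [0.06,-0.56,0,0,0,0],
    [-0.02,-0.28,0,0,0,0],
    [0,0,0,0,0,0],
    [0,0,0,0,0,0],
    [0,0,0,0,0,0],
    [0,0,0,0,0,0]
  ]
}}

```text
time: 21.08
eef_pos: [0.6046, -0.1172, 0.1291]
eef_rot: [[0.954, -0.299, -0.001], [-0.299, -0.954, 0.0], [-0.001, 0.0, -1.0]]
wrist_force: [-7.0, 1.5, 12.3]
width: 0.317
gripper_force: 62.8
```

```bash
python3 - <<'E'
from mix import *
plan([1.8,.9,0,0,0,0]); done(); a,n,img=measure(); print(a,n); report(); s=[[.05,0]]*20
for r in ([0]*6,[.6]+[0]*5,[-.6]+[0]*5): plan(r,s)
save()
E
```

```text
[[0.06, -0.56, 0, 0, 0, 0], [-0.02, -0.28, 0, 0, 0, 0], [0.0, 0.0, 0, 0, 0, 0], [0.0, 0.0, 0, 0, 0, 0], [0.0, 0.0, 0, 0, 0, 0], [0.0, 0.0, 0, 0, 0, 0]]
w [2.08 1.95 1.76 1.5  1.27 1.07 0.88] final q mod -0.324
-0.23094645638970013 108
par [0.041  0.0382 0.0579] wc_ss 3.28 misfit [-0.018 -0.031  0.025  0.01   0.035 -0.035] bowl q 31.194 (mod -0.222) w 0.849
t 21.12 F [-7.   1.3 12.2] cmd-eef mm [ 1.9 -1.5] z 0.129 phi meas -0.167 r 0.0729 phi cmd 50.085
[[0.0, 0.0, 0, 0, 0, 0], [0.0, 0.0, 0, 0, 0, 0], [0.0, 0.0, 0, 0, 0, 0], [0.0, 0.0, 0, 0, 0, 0], [0.0, 0.0, 0, 0, 0, 0], [0.0, 0.0, 0, 0, 0, 0]]
w [0.85 0.69 0.55 0.42 0.3  0.19 0.09 0.06 0.02 0.   0.   0.   0.   0.
 0.   0.   0.   0.   0.   0.   0.   0.   0.   0.   0.   0.   0.  ] final q mod 0.108
[[-0.03, -0.19, 0, 0, 0, 0], [0.0, 0.0, 0, 0, 0, 0], [0.0, 0.0, 0, 0, 0, 0], [0.0, 0.0, 0, 0, 0, 0], [0.0, 0.0, 0, 0, 0, 0], [0.0, 0.0, 0, 0, 0, 0]]
w [0.85 0.74 0.59 0.46 0.34 0.23 0.13 0.09 0.05 0.02 0.   0.   0.   0.
 0.   0.   0.   0.   0.   0.   0.   0.   0.   0.   0.   0.   0.  ] final q mod 0.141
[[0.02, 0.18, 0, 0, 0, 0], [0.0, 0.0, 0, 0, 0, 0], [0.0, 0.0, 0, 0, 0, 0], [0.0, 0.0, 0, 0, 0, 0], [0.0, 0.0, 0, 0, 0, 0], [0.0, 0.0, 0, 0, 0, 0]]
w [0.85 0.64 0.5  0.37 0.26 0.16 0.06 0.03 0.   0.   0.   0.   0.   0.
 0.   0.   0.   0.   0.   0.   0.   0.   0.   0.   0.   0.   0.  ] final q mod 0.076
```

```bash
python3 - <<'E'
from mix import *
s=[[.05,0]]*20
for r in ([-.6,-.9,-.3]+[0]*5,[-.8,-1,-.5]+[0]*5): plan(r,s)
save()
E
```

```text
[[0.02, 0.18, 0, 0, 0, 0], [-0.01, 0.28, 0, 0, 0, 0], [0.0, 0.1, 0, 0, 0, 0], [0.0, 0.0, 0, 0, 0, 0], [0.0, 0.0, 0, 0, 0, 0], [0.0, 0.0, 0, 0, 0, 0], [0.0, 0.0, 0, 0, 0, 0], [0.0, 0.0, 0, 0, 0, 0]]
w [0.85 0.64 0.42 0.28 0.18 0.08 0.   0.   0.   0.   0.   0.   0.   0.
 0.   0.   0.   0.   0.   0.   0.   0.   0.   0.   0.   0.   0.   0.
 0.  ] final q mod 0.027
[[0.02, 0.25, 0, 0, 0, 0], [-0.01, 0.31, 0, 0, 0, 0], [-0.02, 0.15, 0, 0, 0, 0], [0.0, 0.0, 0, 0, 0, 0], [0.0, 0.0, 0, 0, 0, 0], [0.0, 0.0, 0, 0, 0, 0], [0.0, 0.0, 0, 0, 0, 0], [0.0, 0.0, 0, 0, 0, 0]]
w [0.85 0.62 0.4  0.24 0.14 0.05 0.   0.   0.   0.   0.   0.   0.   0.
 0.   0.   0.   0.   0.   0.   0.   0.   0.   0.   0.   0.   0.   0.
 0.  ] final q mod 0.008
```

Request:
{"name": "play_rows", "arguments": {
  "series": [
    [0.02,0.25,0,0,0,0],
    [-0.01,0.31,0,0,0,0],
    [-0.02,0.15,0,0,0,0],
    [0,0,0,0,0,0],
    [0,0,0,0,0,0],
    [0,0,0,0,0,0],
    [0,0,0,0,0,0],
    [0,0,0,0,0,0]
  ]
}}

```text
time: 22.12
eef_pos: [0.5984, -0.1372, 0.1291]
eef_rot: [[0.954, -0.299, -0.0], [-0.299, -0.954, 0.0], [-0.0, -0.0, -1.0]]
wrist_force: [-5.6, 2.0, 12.0]
width: 0.313
gripper_force: 62.7
```

```bash
python3 - <<'E'
from mix import *
done(); a,n,img=measure(); print(a,n); report(); 
for _ in range(2): a,n,img=measure(); print(a,n)
top=vision.snapshot("top"); out=[]
for n,f,im,(r,c) in (("scene",3,img,(115,330)),("top",3,top,(150,160))):
    o=cv2.resize(im[r:r+130,c:c+130,::-1],None,fx=f,fy=f,interpolation=2)
    p=proj([np.r_[BA+R(YAW)@[0,x],.179] for x in (.1,.15)]+[np.r_[BA+R(YAW)@[0,.133],.146]],n); p=((p-[c,r]+.5)*f).astype(int)
    cv2.line(o,tuple(map(int,p[0])),tuple(map(int,p[1])),(255,0,255),1); out.append(o)
cv2.imwrite("pics/e1.png",np.hstack(out))
E
```

```text
0.24575465834430998 97
par [0.0284 0.0231 0.0442] wc_ss 3.27 misfit [-0.044  0.016  0.009  0.047  0.027 -0.053] bowl q 31.609 (mod 0.193) w 0.000
t 22.18 F [-5.1  2.3 11.4] cmd-eef mm [ 1.3 -1.7] z 0.1291 phi meas -0.455 r 0.0732 phi cmd 49.798
0.2505989034621421 95
0.24970373517453237 96
```

View pics/e1.png

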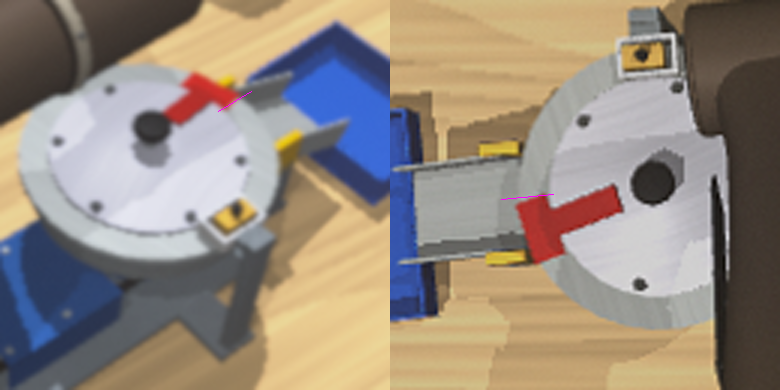

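```bash
python3 - <<'E'
from mix import *
for n,box in (("top",(185,245,185,208)),("scene",(400,445,120,175))):
    img=vision.snapshot(n); L["seg"].append([.05,0.])
    h=cv2.cvtColor(img,cv2.COLOR_RGB2HSV); m=((h[...,0]>20)&(h[...,0]<32)&(h[...,1]>170)&(h[...,2]>90)).astype(np.uint8)
    k,l,s,c=cv2.connectedComponentsWithStats(m)
    for i in range(1,k):
        if s[i,4]>8:
            P=ray(c[i],n,.155)[:2]; q=R(YAW).T@(P-BA)
            if abs(q[0])<.1 and 0<q[1]<.25: print(n,c[i].round(1),s[i],"coater xy rel bowl",q.round(4))
save()
for r in ([-1,-2,-2,-1,0,0],[-1,-2,-2,-2,-1,0,0],[-1,-2,-2,-2,-2,-1,0,0]): plan(r,[[.05,0]]*20)
E
```

```text
top [196.  199.3] [190 197  13   5  46] coater xy rel bowl [0.0498 0.1541]
top [197.3 235.4] [192 234  13   4  41] coater xy rel bowl [-0.0548  0.1575]
scene [405.2 141.6] [403 141   5   2   9] coater xy rel bowl [-0.0431  0.1592]
scene [426.1 162.7] [423 159   7   9  36] coater xy rel bowl [0.0669 0.1466]
[[-0.07, 0.31, 0, 0, 0, 0], [-0.25, 0.57, 0, 0, 0, 0], [-0.39, 0.49, 0, 0, 0, 0], [-0.23, 0.2, 0, 0, 0, 0], [0.0, 0.0, 0, 0, 0, 0], [0.0, 0.0, 0, 0, 0, 0]]
w [ 0.   -0.02 -0.11 -0.19 -0.19 -0.11 -0.04 -0.02  0.    0.    0.    0.
  0.    0.    0.    0.    0.    0.    0.    0.    0.    0.    0.    0.
  0.    0.    0.  ] final q mod 0.149
[[-0.07, 0.31, 0, 0, 0, 0], [-0.25, 0.57, 0, 0, 0, 0], [-0.39, 0.49, 0, 0, 0, 0], [-0.49, 0.38, 0, 0, 0, 0], [-0.28, 0.14, 0, 0, 0, 0], [0.0, 0.0, 0, 0, 0, 0], [0.0, 0.0, 0, 0, 0, 0]]
w [ 0.   -0.02 -0.11 -0.19 -0.26 -0.26 -0.17 -0.1  -0.07 -0.04 -0.02  0.
  0.    0.    0.    0.    0.    0.    0.    0.    0.    0.    0.    0.
  0.    0.    0.    0.  ] final q mod 0.089
[[-0.07, 0.31, 0, 0, 0, 0], [-0.25, 0.57, 0, 0, 0, 0], [-0.39, 0.49, 0, 0, 0, 0], [-0.49, 0.38, 0, 0, 0, 0], [-0.57, 0.25, 0, 0, 0, 0], [-0.31, 0.06, 0, 0, 0, 0], [0.0, 0.0, 0, 0, 0, 0], [0.0, 0.0, 0, 0, 0, 0]]
w [ 0.   -0.02 -0.11 -0.19 -0.26 -0.33 -0.32 -0.23 -0.15 -0.12 -0.09 -0.06
 -0.04 -0.01  0.    0.    0.    0.    0.    0.    0.    0.    0.    0.
  0.    0.    0.    0.    0.  ] final q mod 0.019
```

```bash
python3 - <<'E'
from mix import *
plan([-1,-2,-2,-2,-2,-2,-1,0,0,0],[[.05,0]]*20); save()
E
```

```text
[[-0.07, 0.31, 0, 0, 0, 0], [-0.25, 0.57, 0, 0, 0, 0], [-0.39, 0.49, 0, 0, 0, 0], [-0.49, 0.38, 0, 0, 0, 0], [-0.57, 0.25, 0, 0, 0, 0], [-0.62, 0.09, 0, 0, 0, 0], [-0.31, -0.01, 0, 0, 0, 0], [0.0, 0.0, 0, 0, 0, 0], [0.0, 0.0, 0, 0, 0, 0], [0.0, 0.0, 0, 0, 0, 0]]
w [ 0.   -0.02 -0.11 -0.19 -0.26 -0.33 -0.39 -0.37 -0.28 -0.2  -0.12 -0.09
 -0.06 -0.04 -0.01  0.    0.    0.    0.    0.    0.    0.    0.    0.
  0.    0.    0.    0.    0.    0.    0.  ] final q mod -0.06
```

Request:
{"name": "play_rows", "arguments": {
  "series": [
    [-0.07,0.31,0,0,0,0],
    [-0.25,0.57,0,0,0,0],
    [-0.39,0.49,0,0,0,0],
    [-0.49,0.38,0,0,0,0],
    [-0.57,0.25,0,0,0,0],
    [-0.62,0.09,0,0,0,0],
    [-0.31,-0.01,0,0,0,0],
    [0,0,0,0,0,0],
    [0,0,0,0,0,0],
    [0,0,0,0,0,0]
  ]
}}

```text
time: 23.68
eef_pos: [0.5024, -0.175, 0.1294]
eef_rot: [[0.954, -0.299, -0.0], [-0.299, -0.954, -0.003], [0.0, 0.003, -1.0]]
wrist_force: [-5.0, -13.0, 11.3]
width: 0.314
gripper_force: 62.7
```

Request:
{"name": "play_rows", "arguments": {
  "series": [
    [0,0,0,0,0,0],
    [0,0,0,0,0,0],
    [0,0,0,0,0,0],
    [0,0,0,0,0,0]
  ]
}}

```text
time: 24.18
eef_pos: [0.5025, -0.175, 0.1294]
eef_rot: [[0.954, -0.299, -0.0], [-0.299, -0.954, -0.003], [0.001, 0.003, -1.0]]
wrist_force: [-3.7, -11.7, 11.0]
width: 0.313
gripper_force: 62.7
```

```bash
python3 - <<'E'
from mix import *
done(); L["seg"]+=[[.125,0]]*4; a,n,img=measure(); print(a,n); a,n,img=measure(); print(a,n); report()
E
```

```text
-0.17346775368714562 107
-0.17346775368714562 107
par [0.0242 0.0183 0.0383] wc_ss 3.28 misfit [ 0.004 -0.049 -0.053 -0.052  0.068  0.068] bowl q 31.310 (mod -0.106) w 0.000
t 24.27 F [ -5.8 -12.4  10.8] cmd-eef mm [1.3 0.8] z 0.1294 phi meas -1.978 r 0.0761 phi cmd 48.298
```

```bash
python3 - <<'E'
from mix import *
def sh(r,Tf,k=.045,J=.063): return sim([[.125,x] for x in r]+[[.05,0]]*30,[k,Tf,J],0)[-1,1]
for k,J in ((.045,.063),(.045,.058),(.05,.063)):
  for Tf in (.02,.023,.026,.03):
    print(k,J,Tf,[round(sh(r,Tf,k,J),3) for r in ([1,2,2,2,2,2,1],[1,2,2,1],[1,2,2,2,1],[1,2,2,1.5,.5])])
plan([1,2,2,2,1,0,0,0]); save()
E
```

```text
0.045 0.063 0.02 [np.float64(0.555), np.float64(0.186), np.float64(0.298), np.float64(0.238)]
0.045 0.063 0.023 [np.float64(0.498), np.float64(0.161), np.float64(0.262), np.float64(0.209)]
0.045 0.063 0.026 [np.float64(0.448), np.float64(0.14), np.float64(0.232), np.float64(0.183)]
0.045 0.063 0.03 [np.float64(0.389), np.float64(0.116), np.float64(0.196), np.float64(0.153)]
0.045 0.058 0.02 [np.float64(0.575), np.float64(0.195), np.float64(0.311), np.float64(0.25)]
0.045 0.058 0.023 [np.float64(0.518), np.float64(0.17), np.float64(0.275), np.float64(0.219)]
0.045 0.058 0.026 [np.float64(0.467), np.float64(0.148), np.float64(0.243), np.float64(0.192)]
0.045 0.058 0.03 [np.float64(0.406), np.float64(0.123), np.float64(0.207), np.float64(0.161)]
0.05 0.063 0.02 [np.float64(0.626), np.float64(0.218), np.float64(0.343), np.float64(0.277)]
0.05 0.063 0.023 [np.float64(0.57), np.float64(0.192), np.float64(0.307), np.float64(0.246)]
0.05 0.063 0.026 [np.float64(0.519), np.float64(0.17), np.float64(0.275), np.float64(0.219)]
0.05 0.063 0.03 [np.float64(0.459), np.float64(0.144), np.float64(0.238), np.float64(0.187)]
[[0.31, 0.01, 0, 0, 0, 0], [0.62, -0.09, 0, 0, 0, 0], [0.57, -0.25, 0, 0, 0, 0], [0.49, -0.38, 0, 0, 0, 0], [0.21, -0.23, 0, 0, 0, 0], [0.0, 0.0, 0, 0, 0, 0], [0.0, 0.0, 0, 0, 0, 0], [0.0, 0.0, 0, 0, 0, 0]]
w [0.   0.02 0.11 0.19 0.27 0.26 0.18 0.11 0.04] final q mod 0.041
```

```bash
python3 - <<'E'
from mix import *
plan([1,2,2,1.7,.7,0,0,0,0,0]); save()
E
```

```text
[[0.31, 0.01, 0, 0, 0, 0], [0.62, -0.09, 0, 0, 0, 0], [0.57, -0.25, 0, 0, 0, 0], [0.42, -0.32, 0, 0, 0, 0], [0.16, -0.15, 0, 0, 0, 0], [0.0, 0.0, 0, 0, 0, 0], [0.0, 0.0, 0, 0, 0, 0], [0.0, 0.0, 0, 0, 0, 0], [0.0, 0.0, 0, 0, 0, 0], [0.0, 0.0, 0, 0, 0, 0]]
w [0.   0.02 0.11 0.19 0.25 0.22 0.14 0.07 0.01 0.   0.  ] final q mod 0.022
```

Request:
{"name": "play_rows", "arguments": {
  "series": [
    [0.31,0.01,0,0,0,0],
    [0.62,-0.09,0,0,0,0],
    [0.57,-0.25,0,0,0,0],
    [0.42,-0.32,0,0,0,0],
    [0.16,-0.15,0,0,0,0],
    [0,0,0,0,0,0],
    [0,0,0,0,0,0],
    [0,0,0,0,0,0],
    [0,0,0,0,0,0],
    [0,0,0,0,0,0]
  ]
}}

```text
time: 25.52
eef_pos: [0.5709, -0.1686, 0.1293]
eef_rot: [[0.954, -0.299, 0.003], [-0.299, -0.954, -0.0], [0.003, -0.001, -1.0]]
wrist_force: [0.1, 0.6, 7.8]
width: 0.312
gripper_force: 62.3
```

```bash
python3 - <<'E'
from mix import *
done(); a,n,img=measure(); print(a,n); a,n,img=measure(); print(a,n); save()
top=vision.snapshot("top"); out=[]
for n,im,(r,c) in (("scene",img,(115,360)),("top",top,(170,170))):
    out.append(cv2.resize(im[r:r+80,c:c+80,::-1],None,fx=5,fy=5,interpolation=2))
cv2.imwrite("pics/e2.png",np.hstack(out))
h=cv2.cvtColor(top,cv2.COLOR_RGB2HSV); m=((h[...,0]<8)|(h[...,0]>172))&(h[...,1]>150)&(h[...,2]>60)
v,u=np.nonzero(m); d=np.array([ray((x,y),"top",.179)[:2] for x,y in zip(u,v) if 190<x<300 and 160<y<270])-BA
r=np.hypot(*d.T); d=d[(r>.102)&(r<.14)]; print("top angle",np.mean(np.arctan2(d[:,1],d[:,0]))-YAW-np.pi/2,len(d))
E
```

```text
0.05581058817929608 105
0.05581058817929608 105
top angle 0.07879433717046758 207
```

View pics/e2.png

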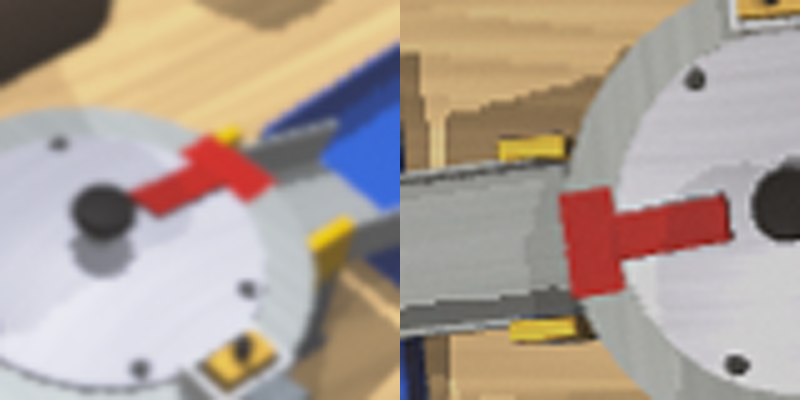

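```bash
python3 - <<'E'
from mix import *
for r in ([1,2,.5],[1,1.7,.5],[1,1.5,.8],[1,1.5,.4]): print(r,sim([[.125,x] for x in r]+[[.05,0]]*30,[.045,.028,.063],0)[-1,1])
plan([-1,-1.7,-.5,0,0,0,0,0]); save()
E
```

```text
[1, 2, 0.5] 0.044759432390790485
[1, 1.7, 0.5] 0.03529940175610324
[1, 1.5, 0.8] 0.0358111090786924
[1, 1.5, 0.4] 0.02760234507345497
[[-0.23, 0.22, 0, 0, 0, 0], [-0.43, 0.3, 0, 0, 0, 0], [-0.14, 0.07, 0, 0, 0, 0], [0.0, 0.0, 0, 0, 0, 0], [0.0, 0.0, 0, 0, 0, 0], [0.0, 0.0, 0, 0, 0, 0], [0.0, 0.0, 0, 0, 0, 0], [0.0, 0.0, 0, 0, 0, 0]]
w [0.76 0.72 0.66 0.63 0.62 0.6  0.58 0.57 0.55] final q mod 0.138
```

Request:
{"name": "play_rows", "arguments": {
  "series": [
    [-0.23,0.22,0,0,0,0],
    [-0.43,0.3,0,0,0,0],
    [-0.14,0.07,0,0,0,0],
    [0,0,0,0,0,0],
    [0,0,0,0,0,0],
    [0,0,0,0,0,0],
    [0,0,0,0,0,0],
    [0,0,0,0,0,0]
  ]
}}

```text
time: 26.68
eef_pos: [0.5429, -0.1793, 0.1294]
eef_rot: [[0.954, -0.299, 0.003], [-0.299, -0.954, -0.002], [0.003, 0.001, -1.0]]
wrist_force: [0.7, -6.3, 7.0]
width: 0.313
gripper_force: 62.1
```

```bash
cat > ang.py <<'E'
from mix import *
print("scene",bowl_angle(vision.snapshot("scene")))
top=vision.snapshot("top")
h=cv2.cvtColor(top,cv2.COLOR_RGB2HSV); m=((h[...,0]<8)|(h[...,0]>172))&(h[...,1]>150)&(h[...,2]>60)
v,u=np.nonzero(m); d=np.array([ray((x,y),"top",.179)[:2] for x,y in zip(u,v) if 190<x<300 and 160<y<270])-BA
r=np.hypot(*d.T); d=d[(r>.102)&(r<.14)]; print("top angle",np.mean(np.arctan2(d[:,1],d[:,0]))-YAW-np.pi/2,len(d))
s=bot.read_state(); print(s["time"],s["eef_pos"],s["wrist_force"],s["width"])
E
python3 ang.py
```

```text
scene (-0.034541822817727656, 107)
top angle -0.01330923724644717 208
26.775 [ 0.54291737 -0.17936466  0.1294139 ] [ 0.29392808 -5.66089462  7.37659313] 0.3146925380845098
```

```bash
python3 - <<'E'
from mix import *
done(); plan([1,.9,0,0,0,0,0]); save()
E
```

```text
[[0.27, -0.15, 0, 0, 0, 0], [0.23, -0.16, 0, 0, 0, 0], [0.0, 0.0, 0, 0, 0, 0], [0.0, 0.0, 0, 0, 0, 0], [0.0, 0.0, 0, 0, 0, 0], [0.0, 0.0, 0, 0, 0, 0], [0.0, 0.0, 0, 0, 0, 0]]
w [0.55 0.56 0.56 0.55 0.53 0.52 0.5  0.49] final q mod 0.606
```

Request:
{"name": "play_rows", "arguments": {
  "series": [
    [0.27,-0.15,0,0,0,0],
    [0.23,-0.16,0,0,0,0],
    [0,0,0,0,0,0],
    [0,0,0,0,0,0],
    [0,0,0,0,0,0],
    [0,0,0,0,0,0]
  ]
}}

```text
time: 27.52
eef_pos: [0.5601, -0.1743, 0.1293]
eef_rot: [[0.954, -0.299, 0.003], [-0.299, -0.954, -0.001], [0.003, -0.0, -1.0]]
wrist_force: [0.5, -3.1, 6.8]
width: 0.313
gripper_force: 62.2
```

```bash
python3 ang.py
```

```text
scene (0.027442336790195476, 106)
top angle 0.05410717327078851 209
27.625 [ 0.56011785 -0.17431694  0.12934056] [ 0.7763724  -1.55251352  7.61311394] 0.31446102136661686
```

Request:
{"name": "play_rows", "arguments": {
  "series": [
    [0,0,0,0,0,0],
    [0,0,0,0,0,0],
    [0,0,0,0,0,0],
    [0,0,0,0,0,0],
    [0,0,0,0,0,0]
  ],
  "jaw": 1
}}

```text
time: 28.25
eef_pos: [0.5589, -0.1736, 0.1277]
eef_rot: [[0.954, -0.299, -0.0], [-0.299, -0.954, 0.0], [-0.0, 0.0, -1.0]]
wrist_force: [-1.5, -0.0, 0.3]
width: 1.001
gripper_force: 0.0
```

Request:
{"name": "play_rows", "arguments": {
  "series": [
    [0,0,-0.4,0,0,0],
    [0,0,-0.8,0,0,0],
    [0,0,-0.8,0,0,0],
    [0,0,-0.8,0,0,0],
    [0,0,-0.8,0,0,0],
    [0,0,-0.8,0,0,0],
    [0,0,-0.4,0,0,0],
    [0,0,0,0,0,0],
    [0,0,0,0,0,0],
    [0,0,0,0,0,0]
  ]
}}

```text
time: 29.5
eef_pos: [0.5585, -0.1736, 0.2708]
eef_rot: [[0.954, -0.299, -0.002], [-0.299, -0.954, 0.0], [-0.002, 0.0, -1.0]]
wrist_force: [0.8, 0.2, 0.3]
width: 1.001
gripper_force: 0.0
```

```bash
python3 ang.py; python3 - <<'E'
from mix import *
sc=vision.snapshot("scene"); top=vision.snapshot("top")
cv2.imwrite("pics/f.png",np.hstack([cv2.resize(im[r:r+130,c:c+130,::-1],None,fx=3,fy=3,interpolation=2) for im,(r,c) in ((sc,(120,315)),(top,(150,170)))]))
E
```

```text
scene (0.02961151319644006, 105)
top angle 0.05223671950242559 208
29.6 [ 0.55872355 -0.17366442  0.27107648] [ 0.47591703  0.20045016 -0.07301054] 1.0028580687675157
```

View pics/f.png

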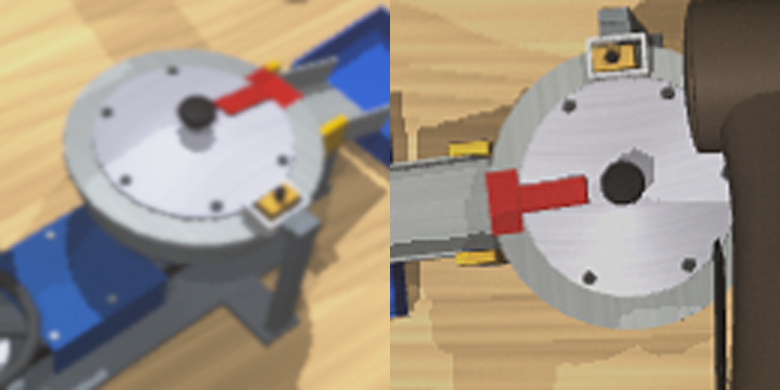

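The picture shows the red patch at (504, 201), with the cheeks at (469, 149) and (475, 258). That puts the gate centred within a few mm. The crank is released and the bowl is at rest.

```bash
python3 -c "
from rig import hand_in
print(hand_in())"
```

```text
the job is handed in; nothing more can be done
None
```

The job is handed in, but no verdict came back. By camera-based estimates the bowl held about 2.0 to 2.1 rad/s for over 7 s and peaked near 2.1 rad/s. It now stands still with the gate about 2 to 7 mm off the chute mark, and the crank is released.

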